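# Tighten the stage-glass retaining ring with the pin spanner

## Robot

A 6-joint arm with a two-finger parallel gripper is mounted at the origin on the work surface. World frame = base frame: x ahead of the robot, y to its left, z up, the work surface at z = 0. Lengths are in m, angles in degrees, forces in N, time in s.
With the tool pointing down it reaches from about 0.4 to 0.825 m from the base axis. Payload 7 kg.
Tool frame: the origin (TCP) lies midway between the tips of the shut fingers; the grasp point (between the pads) lies 19 mm behind it; z points along the fingers, y is the line along which they close (so a half turn about z gives the same grasp; the last joint's range is limited). The gripper opens to 88 mm and grips with 3 to 60 N. Pads are 19 mm wide; open, the fingers measure 130 mm over their backs; the gripper's body (78 mm by 193 mm) begins 47 mm behind the grasp point.
Start: joints at [-51.331, 20.546, 0.682, 0, -70.136, -16.507], TCP at [0.255, -0.625, 0.227] pointing down, gripper open.
Joint ranges: [-176.03, 176.03], [-82.01, 121.73], [-58.28, 71.71], [-173.87, 95.51], [-174.79, -0.11], [-173.66, 173.66]. Speed limits (degrees/s): [136.94, 136.94, 172.46, 180, 180, 180].

## Interface

Orientations are given as [roll, pitch, yaw] about the fixed x, y, z axes, in that order (R = Rz(yaw) Ry(pitch) Rx(roll)).
In Python, from plant import r, eyes, workorder gives the robot as it stands.
- The arm moves only by the tool step_arm, never from a script. Its argument "plan" is a list of rows, each a list of 5 numbers: the shift along the tool's x, y, z each as a share of 25 cm, from -1 to 1, then the turn about the tool's z as a share of 60 degrees, from -1 to 1, then the finger opening in mm, from 0 to 87.6. In form: [[x, y, z, turn, jaw], ...]. A call has 1 to 12 rows; each row is the pose to reach, as a shift and turn from the pose commanded when the call began, along the tool's axes at that moment; what a row does not reach only later rows make up. A row lasts 1/12 s, in which the tool goes at most 41.7 mm and 7.16 degrees, less where a joint would pass 70% of its speed; a pose out of reach is approached as far as the arm can. A call with a number of a shift or a turn outside -1 to 1 is refused whole. A call with a gripper value outside its range is refused whole. The fingers move at their own pace and stop on an object; "newtons" is the grip in N (left out, the last holds). Time passes only in rows, so rows that repeat a pose let the fingers close. It gives the time, the measured TCP pose, the force, the opening and the grip force at its end, in the units of the state.
- r.get_state(): the state, without advancing time (a new reading comes with each control period).
- eyes.capture(name): name is "side" or "top" or "wrist"; returns the picture (420x560x3 uint8, red, green, blue); there is no depth.
- eyes.camera_model(name): a dict with "fov_y" (degrees; the focal length in pixels is half the picture's height over the tangent of half this angle, whatever the lens; pixels are square), "cx", "cy" (the principal point, pixels), "world_to_cam" (4x4, takes a point from world to camera coordinates); the wrist camera has in their place "hand_eye" (4x4, takes a point from camera to tool coordinates, whose origin is the TCP and whose axes are the flange's). Camera axes: x right, y up, looking along -z (the intrinsics and any distortion apply to the point x, -y, -z); pixel columns grow to the right and rows downward; lengths in m; the calibration is good to about 2 mm. A picture is of the moment at which its call begins: read the wrist's pose just before it. camera_model takes no time and is no camera call.
- workorder.close_job(): hands the job in; it is judged then, once.
The state is a dict: "time_s": time; "joints": joint angles; "qd": joint speeds; "joint_torque": joint torques, N m; "tcp_pos": TCP position; "eef_rot": TCP orientation; "contact_force": force on the tool from outside, world axes, zero at the start; "moment": the same for the moment, N m; "gripper_width": finger opening in m; "gripper_force": force on a finger pad.
Only numpy, scipy, OpenCV 4.12 (cv2) and the standard library are available. Lean on these libraries where they do the work, as an engineer would, in place of code of your own. Each camera call takes 0.05 s, during which the arm holds its last target. There are 200 camera calls.

## Task

The grey retaining ring round the glass plate of the stereo microscope's base has worked loose. Take the two-pin spanner out of its green rest, seat both of its pins in the ring's two holes before you turn anything, and with the pins in the holes turn the ring clockwise until its white line meets the red line on the base, never touching the glass. Then lift the spanner off, stand it back down in the green rest as it was, let go of it, and leave everything else on the bench where it is.

Things in the scene. Friction and masses are not known exactly. Their poses are not given: they have to be found in the camera images.
- scope_base: Cream stereo microscope base, fixed, 262 x 190 mm, flat deck 52 mm above the bench. Origin: on the bench under the upright axis of ring and glass; x to the rear. Front edge x = -90 mm, rear +172, sides y = +-95. Pillar (28 mm thick, flange 54) at x = +135 mm carries the head, swung away behind it; head, knobs and collar lie above 165 mm height and beyond x = +80 mm. Above the ring all is free.
- ring (a joint): Grey flat ring on the deck, 114 mm outside, 74 mm bore, top face 62 mm above the bench. Turns about scope_base's upright axis; rad: 0 when its white line points at the red line, negative while loose (starts between -1.2 and -0.6), grows clockwise seen from above, stops at +0.5. Stiff (0.25 N m), stays where left; the thread's rise is negligible.
- hole_a (a point): Centre of the mouth of one of the two round holes in the ring's top face, 10 mm across, through the 10 mm thick ring, 47 mm from the ring's axis. Turns with the ring.
- hole_b (a point): Centre of the mouth of the other hole, straight across the ring from hole_a (94 mm apart). The two holes lie at right angles to the white line; either pin may go in either hole.
- white_line (a point): Middle of the white radial line (16 x 4.5 mm) on the ring's top face, 47 mm from its axis.
- red_line (a point): Middle of the red radial line (20 x 4.5 mm) on the deck of the base, 66 mm from the ring's axis towards the front (-x of scope_base).
- glass_plate: Glass plate inside the ring, 73 mm across, 5 mm thick, fixed; its top lies 5 mm below the ring's top. Origin: centre of its underside. Must not be touched.
- spanner: T-shaped pin spanner, loose, 0.2 kg, upright in its rest, pins down. Steel crossbar 128 (y) x 16 x 12 mm high; a 15 mm stem rises 34 mm to an orange handle bar, 76 (y) x 14 (x) x 22 mm high, gripped across the 14 mm. Two 6 mm pins with tapered tips stick 8 mm down at y = +-47 mm. Origin: middle of the crossbar's underside; z up. Pins fully in: the crossbar lies on the ring's top.
- pin_a (a point): Tip of the spanner's pin at its y = +47 mm, 8 mm below the crossbar's underside.
- pin_b (a point): Tip of the spanner's pin at its y = -47 mm, 8 mm below the crossbar's underside.
- spanner_handle (a point): Centre of the spanner's orange handle bar, 57 mm above the crossbar's underside. Carried tilted or through long swings the spanner can creep some 5 mm along its y in the grip; carried upright with little turning it does not.
- rest: Green plastic rest, fixed, 60 (x) x 161 (y) x 34 mm high, with an open pocket 30 (x) x 141 mm (y). At each end a ledge 20 mm above the bench (14 mm below the rim) carries an end of the crossbar; the pins hang free between the ledges (gap 111 mm): 5 mm of play either way along y, 7 mm along x. Origin: centre of its underside.
- rest_seat (a point): Where the spanner's origin is when it stands in the rest: centre of the pocket at the height of the ledges.
- petri_dish: Clear Petri dish with a red layer, 91 mm across, 19 mm high, loose bystander. Origin: centre of its underside.
- slide_box: Wooden slide box, 84 x 102 x 35 mm, loose bystander. Origin: centre of its underside.
- cleaner_bottle: Small amber bottle with a black cap, 42 mm across, 85 mm high, loose bystander. Origin: centre of its underside.
- blower: Dark red rubber lens blower lying on the bench, 60 mm thick, 135 mm long along its y, loose bystander. Origin: on the bench under the bulb.
- screwdriver: Screwdriver with a yellow handle lying along its x, 170 mm long, 26 mm thick, loose bystander. Origin: under its middle.
- tube_rack: Blue test-tube rack with capped tubes, 250 x 105 mm, 107 mm high over the caps, loose bystander. Origin: centre of its underside.
- pen_cup: Brown cup with sticks, 74 mm across, 150 mm high over the sticks, loose bystander. Origin: centre of its underside.
Not all that is in view belongs to the job. Leave any blue look-alike of the spanner alone.

How it is judged:
By the outcome, as a careful person would: the job done as asked, in the order asked, and still so for the second after the job is handed in, with the robot touching nothing.
It also fails if it takes over 54 s, if anything falls off the work surface, if the arm or the gripper's body presses on something with over 40 N, if the wrist force passes 120 N, or if a joint passes its speed limit or range.

## Working session

There is one attempt and no reset: what is moved stays moved. The work goes in short steps, Python scripts to look and compute and a tool call to move; the robot and the scene stay as the last step left them, time stands still between calls to the robot, and variables do not carry over. Pictures are saved under pics/ and viewed, at most 10 in all, crops included, and the job is handed in when it is done.

Besides the shell and the picture viewer there is one more tool, called after "Request:" as name(argument=value, ...) on one line, values as JSON. step_arm: Moves the arm, as the interface text tells. Its arguments: {"type":"object","properties":{"plan":{"type":"array"},"newtons":{"type":"number"}},"required":["plan"]}

```bash
mkdir -p pics
cat > h.py <<'E'
import numpy as np, cv2
from plant import r, eyes, workorder
from scipy.spatial.transform import Rotation as R
def grab(n):
    s=r.get_state(); im=eyes.capture(n); m=eyes.camera_model(n); return s,np.ascontiguousarray(im[...,::-1]),m
def K(m,h=420):
    f=h/2/np.tan(np.radians(m['fov_y'])/2); return np.array([[f,0,m['cx']],[0,f,m['cy']],[0,0,1]])
def cam2world(m,s):
    if 'world_to_cam' in m: return np.linalg.inv(np.array(m['world_to_cam']))
    T=np.eye(4); T[:3,:3]=R.from_euler('xyz',s['eef_rot'],degrees=True).as_matrix(); T[:3,3]=s['tcp_pos']
    return T@np.array(m['hand_eye'])
def plane(px,z,m,s):
    px=np.atleast_2d(np.array(px,float)); T=cam2world(m,s)
    d=np.array(m.get('dist',m.get('distortion',np.zeros(5))),float).ravel()
    u=cv2.undistortPoints(px[:,None],K(m),d)[:,0]
    v=np.c_[u[:,0],-u[:,1],-np.ones(len(u))]@T[:3,:3].T; o=T[:3,3]
    return o+v*((z-o[2])/v[:,2])[:,None]
def proj(P,m,s):
    P=np.atleast_2d(P); T=np.linalg.inv(cam2world(m,s)); c=P@T[:3,:3].T+T[:3,3]
    d=np.array(m.get('dist',m.get('distortion',np.zeros(5))),float).ravel()
    return cv2.projectPoints(c*[1,-1,-1],np.zeros(3),np.zeros(3),K(m),d)[0][:,0]
E
python3 - <<'E'
from h import *
for n in ['top','side']:
    s,im,m=grab(n); cv2.imwrite(f'pics/{n}0.png',im); print(n,m)
print(eyes.camera_model('wrist')); print(s)
E
```

```text
top {'fov_y': 44.75895808618973, 'cx': 282.16676787687936, 'cy': 203.78276007390653, 'world_to_cam': array([[ 0.02426019, -0.99954729,  0.01779502, -0.02603687],
       [ 0.99623095,  0.02565486,  0.08285968, -0.48572698],
       [-0.0832787 ,  0.01571776,  0.99640233, -1.67661314],
       [ 0.        ,  0.        ,  0.        ,  1.        ]])}
side {'fov_y': 49.79320458211431, 'cx': 277.1577581496793, 'cy': 211.8591629270961, 'world_to_cam': array([[-0.52741545, -0.84949964,  0.01353929,  0.24362684],
       [ 0.49767879, -0.29599186,  0.8152942 , -0.32424084],
       [-0.68858461,  0.43673697,  0.57888864, -0.93665404],
       [ 0.        ,  0.        ,  0.        ,  1.        ]])}
{'fov_y': 65.25602222564643, 'cx': 271.37712081206496, 'cy': 212.60529735792855, 'hand_eye': array([[ 8.75303225e-04,  9.61397954e-01,  2.75160330e-01,
         7.58015462e-02],
       [ 9.99998997e-01, -5.35063067e-04, -1.31157645e-03,
        -2.54089636e-05],
       [-1.11371878e-03,  2.75161202e-01, -9.61397458e-01,
        -1.58171715e-01],
       [ 0.00000000e+00,  0.00000000e+00,  0.00000000e+00,
         1.00000000e+00]])}
{'time_s': 0.05, 'joints': array([-5.13307920e+01,  2.05938199e+01,  6.34627168e-01, -2.11029536e-02,
       -7.01367118e+01, -1.65059021e+01]), 'qd': array([ 0.05684514, -0.07434197,  0.05856016,  0.0351606 ,  0.11811824,
        0.06793718]), 'joint_torque': array([-5.66468116e-04, -5.84675181e+01,  2.94064093e+01,  7.02600673e+00,
        1.03258001e-02, -3.89292848e-05]), 'tcp_pos': array([ 0.25442729, -0.62468443,  0.22559917]), 'eef_rot': array([ 1.79902411e+02, -8.23013686e-03, -1.57843874e+02]), 'contact_force': array([ 0.42452226, -0.08723593,  0.1553352 ]), 'moment': array([-0.01927147,  0.00184861, -0.02705256]), 'gripper_force': 0.0, 'gripper_width': 0.08758429519325323}
```

View pics/top0.png

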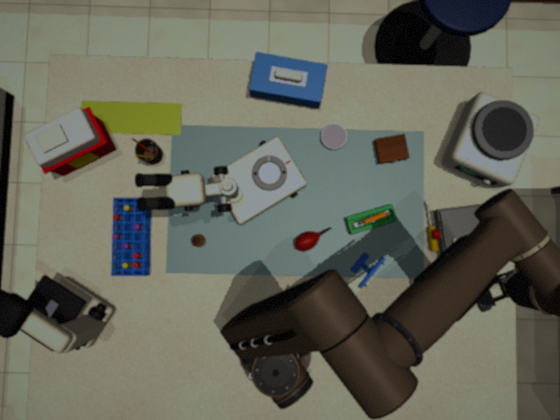

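View pics/side0.png

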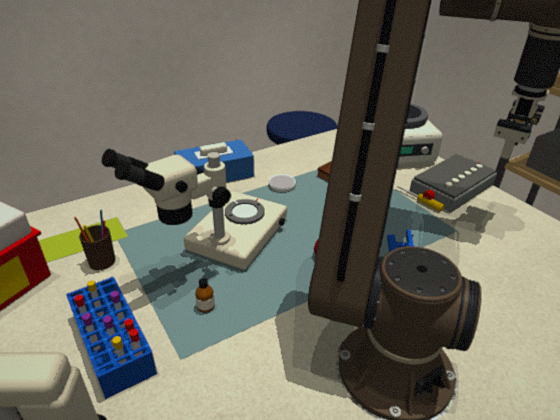

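The top view shows the ring at about (269,173), with the red line near (289,162). The green rest with the orange handle is at (371,219), and the blue look-alike at (367,268). In the side view the arm hides the rest.

```bash
cat >> h.py <<'E'
def mask(im,lo,hi):
    return cv2.inRange(cv2.cvtColor(im,cv2.COLOR_BGR2HSV),np.array(lo),np.array(hi))
def big(mk,n=1):
    c=cv2.findContours(mk,cv2.RETR_EXTERNAL,cv2.CHAIN_APPROX_NONE)[0]
    return sorted(c,key=cv2.contourArea,reverse=True)[:n]
E
python3 - <<'E'
from h import *
s=r.get_state(); m=eyes.camera_model('top'); im=cv2.imread('pics/top0.png')
def rect(mk,z,roi,name):
    q=np.zeros_like(mk); x0,y0,x1,y1=roi; q[y0:y1,x0:x1]=mk[y0:y1,x0:x1]
    pts=cv2.findNonZero(q)
    w=plane(pts[:,0],z,m,s)[:,:2].astype(np.float32)*1000
    print(name,len(pts),cv2.minAreaRect(w),w.mean(0))
g=mask(im,(45,100,40),(75,255,255)); rect(g,.034,(335,195,405,245),'rest')
o=mask(im,(5,130,120),(25,255,255)); rect(o,.088,(345,200,400,240),'handle')
print(plane([[269,173]],.062,m,s),plane([[289,162]],.052,m,s))
rd=cv2.bitwise_or(mask(im,(0,120,90),(8,255,255)),mask(im,(170,120,90),(180,255,255)));rect(rd,.052,(275,145,310,180),'red')
c=cv2.resize(im[130:250,230:410],None,fx=4,fy=4,interpolation=cv2.INTER_CUBIC); cv2.imwrite('pics/c1.png',c)
E
```

```text
rest 615 ((442.38104248046875, -307.0452880859375), (59.64254379272461, 163.27569580078125), 17.770326614379883) [ 442.2314  -305.88153]
handle 81 ((444.50927734375, -310.5918884277344), (11.82243537902832, 70.70445251464844), 23.089662551879883) [ 444.7986  -310.75912]
[[0.58232222 0.03213632 0.062     ]] [[ 0.62199264 -0.0325066   0.052     ]]Traceback (most recent call last):
  File "<stdin>", line 11, in <module>
  File "<stdin>", line 6, in rect
TypeError: 'NoneType' object is not subscriptable
```

Request:
step_arm(plan=[[-1, 0.75, 0, -1, 87.6], [-1, 0.75, 0, -1, 87.6], [-1, 0.75, 0, -1, 87.6], [-1, 0.75, 0, -1, 87.6], [-1, 0.75, 0, -1, 87.6], [-1, 0.75, 0, -1, 87.6], [-1, 0.75, 0, -1, 87.6], [-1, 0.75, 0, -1, 87.6], [-1, 0.75, 0, -1, 87.6], [-1, 0.75, 0, -1, 87.6]])

```text
time_s: 0.93
tcp_pos: [0.4161, -0.3557, 0.2265]
eef_rot: [180.0, 0.0, -97.6]
contact_force: [1.1, 0.7, -0.1]
gripper_width: 0.0878
gripper_force: 0.0
```

```bash
cat >> h.py <<'E'
def move(target,yaw):
    "shares from the present pose to a TCP target and yaw"
    s=r.get_state(); Rt=R.from_euler('xyz',s['eef_rot'],degrees=True).as_matrix()
    d=Rt.T@(np.array(target)-s['tcp_pos'])/.25
    t=-((yaw-s['eef_rot'][2]+180)%360-180)/60
    print('share',d.round(4),'turn',round(t,4),'t',s['time_s'],'tcp',s['tcp_pos'].round(4),s['eef_rot'].round(2)); return d,t
E
python3 - <<'E'
from h import *
move([.4445,-.3106,.227],-72.2); print(r.get_state()['joints'].round(1))
im=cv2.imread('pics/top0.png'); c=cv2.resize(im[130:220,220:320],None,fx=6,fy=6,interpolation=cv2.INTER_CUBIC); cv2.imwrite('pics/c1.png',c)
E
```

```text
share [-0.1939 -0.0889 -0.0019] turn -0.4225 t 0.9333 tcp [ 0.4161 -0.3557  0.2265] [ 1.800e+02  1.000e-02 -9.755e+01]
[-20.    8.6 -15.5  -0.  -65.9  12.5]
```

View pics/c1.png

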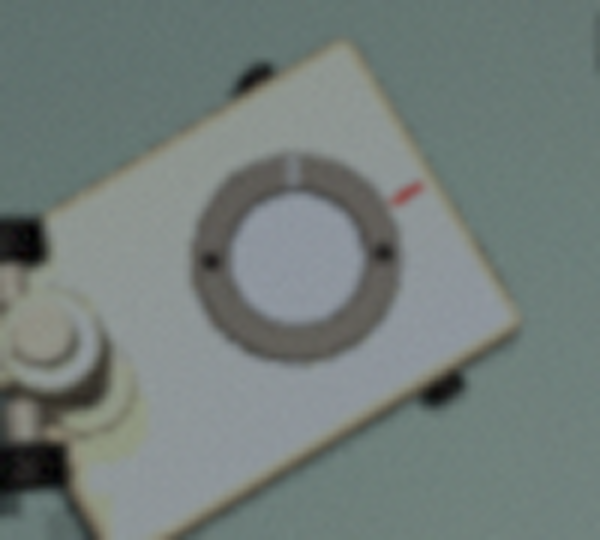

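The crop shows the white line at (293,170), the red line at (407,195), and the holes at (211,260) and (383,252). The ring is about 60° loose.

Request:
step_arm(plan=[[-0.194, -0.089, 0, -0.42, 87.6], [-0.194, -0.089, 0, -0.42, 87.6], [-0.194, -0.089, 0, -0.42, 87.6], [-0.194, -0.089, 0, -0.42, 87.6], [-0.194, -0.089, 0, -0.42, 87.6], [-0.194, -0.089, 0, -0.42, 87.6]])

```text
time_s: 1.43
tcp_pos: [0.4437, -0.3126, 0.2263]
eef_rot: [180.0, 0.0, -72.9]
contact_force: [0.2, -0.0, -0.3]
gripper_width: 0.0879
gripper_force: 0.0
```

Run:
```python
from h import *
s,im,m=grab('wrist'); cv2.imwrite('pics/w1.png',im); print(s['tcp_pos'],s['eef_rot'])
g=big(mask(im,(45,100,30),(80,255,255)))[0]; o=big(mask(im,(5,130,100),(25,255,255)))[0]
for c,z,n in ((g,.034,'rest'),(o,.088,'handle top')):
    w=(plane(c[:,0],z,m,s)[:,:2]*1000).astype(np.float32); print(n,cv2.minAreaRect(w))
```

```text
[ 0.44365029 -0.31259655  0.22631205] [ 1.79974688e+02  1.83977783e-02 -7.29091576e+01]
rest ((442.6778259277344, -308.4249572753906), (59.43934631347656, 159.4635772705078), 17.8260498046875)
handle top ((632.9503784179688, -379.5690002441406), (38.284481048583984, 84.23375701904297), 11.691905975341797)
```

View pics/w1.png

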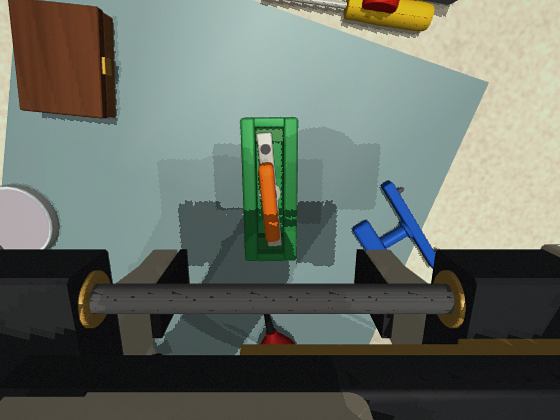

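The wrist view shows the green rest at (270,190). The orange handle at (268,205) is turned a few degrees within the rest. My colour mask picked up the slide box instead, so I'm restricting it to the rest.

Run:
```python
from h import *
s=r.get_state(); m=eyes.camera_model('wrist'); im=cv2.imread('pics/w1.png')
mk=mask(im,(5,130,60),(25,255,255)); mk[:,:240]=0; mk[:,300:]=0; mk[260:]=0
w=(plane(big(mk)[0][:,0],.088,m,s)[:,:2]*1000).astype(np.float32); print(cv2.minAreaRect(w))
print(big(mk)[0][:,0].min(0),big(mk)[0][:,0].max(0))
# top pixels of handle: bright part only
hsv=cv2.cvtColor(im,cv2.COLOR_BGR2HSV); print(hsv[205,255:285])
gr=mask(im,(0,0,110),(180,60,255)); gr[:,:250]=0; gr[:,290:]=0; gr[:120]=0; gr[250:]=0
w=(plane(big(gr)[0][:,0],.032,m,s)[:,:2]*1000).astype(np.float32); print('bar',cv2.minAreaRect(w))
```

```text
((443.8260192871094, -310.8352966308594), (13.917074203491211, 76.32884979248047), 22.584945678710938)
[258 162] [279 241]
[[ 67 169 104]
 [ 68 185  55]
 [ 66 165  74]
 [ 67 160 131]
 [ 68 165 122]
 [ 69 189  62]
 [ 58 132  54]
 [ 13 215 108]
 [ 12 237 188]
 [ 12 236 192]
 [ 12 229 209]
 [ 12 227 219]
 [ 12 230 218]
 [ 12 226 218]
 [ 12 224 219]
 [ 12 225 219]
 [ 12 226 219]
 [ 13 226 219]
 [ 12 229 214]
 [ 12 230 204]
 [ 12 238 190]
 [ 10 174 136]
 [ 16  40 147]
 [ 68 139 101]
 [ 68 168 140]
 [ 66 163 128]
 [ 67 161 122]
 [ 68 179  54]
 [ 68 177  46]
 [ 68 181  93]]
bar ((460.9527587890625, -352.6160888671875), (15.27441120147705, 33.76659393310547), 22.931663513183594)
```

Run:
```python
from h import *
move([.4438,-.3108,.10],-67.4);move([.4438,-.3108,.058],-67.4)
```

```text
share [-0.0067 -0.0027  0.5054] turn -0.0918 t 1.4833 tcp [ 0.4437 -0.3126  0.2263] [ 1.7998e+02  2.0000e-02 -7.2910e+01]
share [-0.0066 -0.0028  0.6734] turn -0.0918 t 1.4833 tcp [ 0.4437 -0.3126  0.2263] [ 1.7998e+02  2.0000e-02 -7.2910e+01]
```

Request:
step_arm(plan=[[-0.007, -0.003, 0.16, -0.092, 87.6], [-0.007, -0.003, 0.32, -0.092, 87.6], [-0.007, -0.003, 0.48, -0.092, 87.6], [-0.007, -0.003, 0.6, -0.092, 87.6], [-0.007, -0.003, 0.672, -0.092, 87.6], [-0.007, -0.003, 0.672, -0.092, 87.6], [-0.007, -0.003, 0.672, -0.092, 87.6]])

```text
time_s: 2.07
tcp_pos: [0.4436, -0.3106, 0.0581]
eef_rot: [179.9, 0.1, -67.3]
contact_force: [0.4, -0.6, 1.1]
gripper_width: 0.0875
gripper_force: 0.0
```

Run:
```python
from h import *
move([.4438,-.3108,.058],-67.4)
```

```text
share [ 0.001  -0.0004  0.0002] turn 0.0025 t 2.0667 tcp [ 0.4436 -0.3106  0.0581] [ 1.7988e+02  7.0000e-02 -6.7250e+01]
```

Close gently, then firm up.

Request:
step_arm(plan=[[0, 0, 0, 0, 0], [0, 0, 0, 0, 0], [0, 0, 0, 0, 0], [0, 0, 0, 0, 0], [0, 0, 0, 0, 0], [0, 0, 0, 0, 0], [0, 0, 0, 0, 0], [0, 0, 0, 0, 0], [0, 0, 0, 0, 0], [0, 0, 0, 0, 0], [0, 0, 0, 0, 0], [0, 0, 0, 0, 0]], newtons=50)

```text
time_s: 3.07
tcp_pos: [0.4443, -0.3103, 0.0585]
eef_rot: [180.0, 0.0, -67.1]
contact_force: [0.8, 0.9, -1.9]
gripper_width: 0.0141
gripper_force: 50.0
```

Request:
step_arm(plan=[[0, 0, -0.04, 0, 0], [0, 0, -0.12, 0, 0], [0, 0, -0.22, 0, 0], [0, 0, -0.34, 0, 0], [0, 0, -0.48, 0, 0], [0, 0, -0.62, 0, 0], [0, 0, -0.74, 0, 0], [0, 0, -0.8, 0, 0], [0, 0, -0.8, 0, 0]])

```text
time_s: 3.82
tcp_pos: [0.4457, -0.3111, 0.2636]
eef_rot: [-179.7, -0.3, -67.1]
contact_force: [2.2, -0.4, -2.3]
gripper_width: 0.0135
gripper_force: 50.0
```

Run:
```python
from h import *
d,t=move([.672,.042,.26],-89); print(d/2)
s=r.get_state();m=eyes.camera_model('top'); c=np.array([[293,170],[211,260],[383,252],[296,257]])/6+[220,130]-.4
p=plane(c,.062,m,s); print(p); v=p[2]-p[1]; print(np.degrees(np.arctan2(v[1],v[0])),np.linalg.norm(v)); print(s['gripper_width'],s['contact_force'])
```

```text
share [-0.9487 -1.3835  0.0166] turn 0.3651 t 3.8167 tcp [ 0.4457 -0.3111  0.2636] [-179.71   -0.3   -67.1 ]
[-0.47433732 -0.69173633  0.00830577]
[[ 0.63191727  0.03529834  0.062     ]
 [ 0.58129717  0.07849418  0.062     ]
 [ 0.58819042 -0.01480315  0.062     ]
 [ 0.58417915  0.03240275  0.062     ]]
-85.77438910112932 0.09355162994951685
0.013545906037616177 [ 2.23381155 -0.42442095 -2.34302744]
```

Request:
step_arm(plan=[[-0.04, -0.06, 0, 0.02, 0], [-0.12, -0.17, 0, 0.05, 0], [-0.2, -0.29, 0, 0.08, 0], [-0.28, -0.41, 0, 0.11, 0], [-0.36, -0.53, 0, 0.14, 0], [-0.44, -0.65, 0, 0.17, 0], [-0.52, -0.77, 0, 0.2, 0], [-0.6, -0.88, 0, 0.23, 0], [-0.66, -0.96, 0, 0.27, 0], [-0.68, -1, 0, 0.31, 0], [-0.68, -1, 0, 0.31, 0]])

```text
time_s: 4.73
tcp_pos: [0.6091, -0.0541, 0.2571]
eef_rot: [179.9, 0.0, -85.7]
contact_force: [-0.0, 0.1, -1.8]
gripper_width: 0.0137
gripper_force: 50.0
```

Run:
```python
from h import *
d,t=move([.672,.042,.26],-86)
```

```text
share [-0.3647 -0.2798 -0.0123] turn 0.0048 t 4.7333 tcp [ 0.6091 -0.0541  0.2571] [ 1.7987e+02  1.0000e-02 -8.5710e+01]
```

Request:
step_arm(plan=[[-0.06, -0.05, 0, 0, 0], [-0.15, -0.12, 0, 0, 0], [-0.25, -0.19, 0, 0, 0], [-0.33, -0.25, 0, 0, 0], [-0.365, -0.28, 0, 0, 0], [-0.365, -0.28, 0, 0, 0], [-0.365, -0.28, 0, 0, 0]])

```text
time_s: 5.32
tcp_pos: [0.671, 0.0397, 0.2577]
eef_rot: [179.9, -0.0, -85.7]
contact_force: [-0.5, 0.8, -1.7]
gripper_width: 0.0137
gripper_force: 50.0
```

Run:
```python
from h import *
s,im,m=grab('wrist'); cv2.imwrite('pics/w2.png',im); print(s['tcp_pos'],s['eef_rot'])
```

```text
[0.67098309 0.03969697 0.25766071] [ 1.79892091e+02 -1.77155564e-02 -8.56679309e+01]
```

View pics/w2.png

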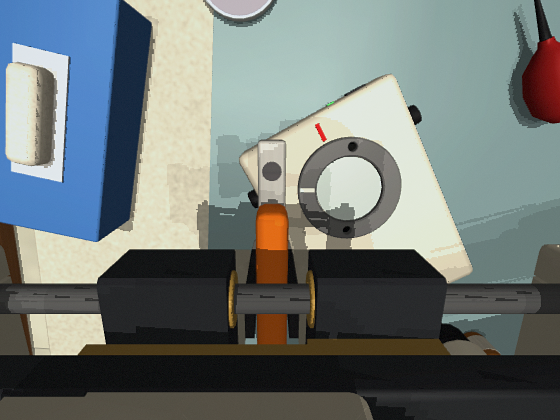

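The wrist view shows the holes at about (353,146) and (346,229), the white line at (307,190) and the red line at (320,132). The spanner's crossbar end is at row 140, with its pin dot at (272,171).

```bash
cat >> h.py <<'E'
def dark(im,c,rad=8,th=60):
    g=cv2.cvtColor(im,cv2.COLOR_BGR2GRAY).astype(float); x,y=c; p=g[y-rad:y+rad+1,x-rad:x+rad+1]
    w=np.clip(th-p,0,None); yy,xx=np.mgrid[y-rad:y+rad+1,x-rad:x+rad+1]; return [(w*xx).sum()/w.sum(),(w*yy).sum()/w.sum()],(p<th).sum()
E
python3 - <<'E'
from h import *
s=r.get_state(); m=eyes.camera_model('wrist'); im=cv2.imread('pics/w2.png')
g=cv2.cvtColor(im,cv2.COLOR_BGR2GRAY); print(g[146,343:364],g[229,336:357])
ha,na=dark(im,(353,146)); hb,nb=dark(im,(346,229)); print(ha,na,hb,nb)
P=plane([ha,hb],.062,m,s); v=P[0]-P[1]; print(P,'len',np.linalg.norm(v),'ang',np.degrees(np.arctan2(v[1],v[0])),'mid',P.mean(0))
hsv=cv2.cvtColor(im,cv2.COLOR_BGR2HSV)
rk=cv2.inRange(hsv,(0,0,60),(180,80,150)); q=np.zeros_like(rk); q[130:245,293:406]=rk[130:245,293:406]
q=cv2.morphologyEx(q,cv2.MORPH_OPEN,np.ones((5,5)))
c=big(q)[0]; W=(plane(c[:,0],.062,m,s)[:,:2]*1000).astype(np.float32); print('ring',cv2.minEnclosingCircle(W),cv2.fitEllipse(W))
rd=cv2.bitwise_or(cv2.inRange(hsv,(0,150,80),(8,255,255)),cv2.inRange(hsv,(172,150,80),(180,255,255))); rd[:115]=0; rd[150:]=0; rd[:,:300]=0; rd[:,340:]=0
c=big(rd)[0]; print('red',plane(c[:,0].mean(0),.052,m,s))
wl=cv2.inRange(hsv,(0,0,190),(180,60,255)); wl[:180]=0; wl[200:]=0; wl[:,:300]=0; wl[:,316:]=0
pp=cv2.findNonZero(wl); print('white',len(pp),plane(pp[:,0].mean(0),.062,m,s))
# spanner in tool frame
z=s['tcp_pos'][2]-.026; Rt=R.from_euler('xyz',s['eef_rot'],degrees=True).as_matrix()
dt,n=dark(im,(272,171),12,110); print(dt,n)
print(g[171,250:296],g[130:172,265])
for p in (dt,[272,140]): print((plane([p],z,m,s)[0]-s['tcp_pos'])@Rt)
E
```

```text
[121 121 121 123 112  31  21  24  26  23  21  21  22  38  63 102 119 120
 119 117 118] [ 58  59  58  59  59  60  57   3   2   4   0   7   0  23  39  46  58  56
  64 106 106]
[np.float64(351.87619047619046), np.float64(145.93636363636364)] 68 [np.float64(346.3644012944984), np.float64(228.97864077669902)] 227
[[ 0.58704688 -0.01391023  0.062     ]
 [ 0.57996102  0.0789646   0.062     ]] len 0.09314474032182629 ang -85.63709034426246 mid [0.58350395 0.03252718 0.062     ]
ring ((583.5604858398438, 32.54297637939453), 57.33944320678711) ((581.5659790039062, 30.449169158935547), (98.56424713134766, 106.46205139160156), 48.379791259765625)
red [[ 0.62066037 -0.02562549  0.052     ]]
white 57 [[0.62974699 0.03667387 0.062     ]]
[np.float64(271.22316498316496), np.float64(171.08377104377104)] 280
[206 211 210 209 210 210 212 207 106 155 177 192 103  78  82  83  82  83
  83  83  82  85  83  82  84  83  81  84  82  80  82 127 202 162 144 120
 231 223 222 221 221 221 221 222 220 222] [186 185 188 163 161 161 161 162 166 115  88 165 194 213 225 224 225 224
 225 226 198 196 197 196 196 196 196 195 195 196 198 195 199 198 117  81
  81  83  86  83  84  83]
[0.04622943 0.00139489 0.02601472]
[0.06337392 0.0018088  0.02602003]
```

Run:
```python
from h import *
a=np.radians(-85.64); X=np.array([np.cos(a),np.sin(a)]); Y=np.array([np.sin(a),-np.cos(a)])
mid=np.array([.5835,.0325]); t=mid-(-.0008*X+.0015*Y)-.035*Y
move([*t,.122],-85.64); print(t)
```

```text
share [0.0032 0.2035 0.5445] turn -0.0011 t 5.3667 tcp [0.6708 0.0391 0.258 ] [ 1.7992e+02 -2.0000e-02 -8.5710e+01]
[0.61995519 0.03447715]
```

Request:
step_arm(plan=[[0, 0.02, 0.06, 0, 0], [0.001, 0.05, 0.15, 0, 0], [0.002, 0.09, 0.25, 0, 0], [0.002, 0.13, 0.35, 0, 0], [0.003, 0.16, 0.44, 0, 0], [0.003, 0.19, 0.51, 0, 0], [0.003, 0.203, 0.54, 0, 0], [0.003, 0.203, 0.54, 0, 0], [0.003, 0.203, 0.54, 0, 0], [0.003, 0.203, 0.54, 0, 0]])

```text
time_s: 6.2
tcp_pos: [0.6223, 0.0351, 0.1253]
eef_rot: [-179.8, 0.0, -85.7]
contact_force: [0.6, 0.9, -1.8]
gripper_width: 0.0138
gripper_force: 50.0
```

Run:
```python
from h import *
s,im,m=grab('wrist'); cv2.imwrite('pics/w3.png',im); print(s['tcp_pos'],s['eef_rot'],s['contact_force'])
```

```text
[0.62226098 0.03513231 0.12528811] [-1.79845549e+02  1.08125794e-02 -8.57153668e+01] [ 0.60089405  0.87399965 -1.76844075]
```

View pics/w3.png

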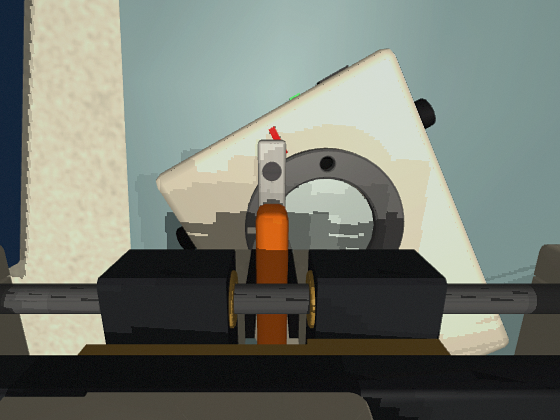

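The close view shows the front hole at (327,163), the spanner's pin dot at (272,171), and the ring's outer arc on the right.

Run:
```python
from h import *
from scipy.optimize import least_squares
s=r.get_state(); m=eyes.camera_model('wrist'); im=cv2.imread('pics/w3.png')
Rt=R.from_euler('xyz',s['eef_rot'],degrees=True).as_matrix(); tl=lambda p,z:(plane(p,z,m,s)-s['tcp_pos'])@Rt*1000
g=cv2.cvtColor(im,cv2.COLOR_BGR2GRAY); print(g[163,314:342],g[150:178,327]); print(g[200,380:412], g[171,255:292])
h,n=dark(im,(327,163),11,70); print(h,n,'hole tool mm',tl([h],.062))
for z in (s['tcp_pos'][2]-.026,):
  d,n=dark(im,(272,171),12,110); print(d,n,'dot',tl([d],z))
# outer/inner arcs by gray ring mask
hsv=cv2.cvtColor(im,cv2.COLOR_BGR2HSV); rk=cv2.inRange(g,35,110); rk[:145]=0; rk[248:]=0; rk[:,:292]=0; rk[:,408:]=0
rk=cv2.morphologyEx(rk,cv2.MORPH_CLOSE,np.ones((3,3)))
pts=[]
for y in range(152,246):
    x=np.flatnonzero(rk[y]); 
    if len(x): pts.append([x.max(),y])
T=tl(np.array(pts),.062)[:,:2]
f=lambda p:np.hypot(*(T-p).T)-57
q=least_squares(f,[0,35],loss='soft_l1'); print('ring centre tool mm',q.x,np.abs(q.fun).mean())
```

```text
[112 113 112 113 111  85  30  16  21  20  19  20  19  19  20  17  19  22
  21  32  38  78 104 110 110 109 108 109] [ 82 100 114 114 116  96  43   7   4  19  23  21  22  19  22  18  18  15
  17  43  35  66  95 109 108 109 101  67]
[ 90  90  89  90  90  90  90  89  88  98  98  98  98  98  97  99  98  98
  97  84  84 162 213 208 208 207 208 207 206 208 209 208] [189 189 186  95 141 163 164  88  72  77  77  74  77  74  77  77  77  76
  77  77  77  77  77  77  74  75 115 189 164 139  99 111 111 111 111 112
 109]
[np.float64(326.7007072837821), np.float64(162.98796376721677)] 188 hole tool mm [[45.93829375 38.76162181 63.12241833]]
[np.float64(271.3302782324059), np.float64(171.06230223677034)] 280 dot [[46.24580999  1.45505148 25.9793958 ]]
ring centre tool mm [-1.42776376 38.14593901] 0.13791419737630498
```

Run:
```python
from h import *
s=r.get_state(); print(s['tcp_pos'],s['eef_rot'],s['time_s'])
Rt=R.from_euler('xyz',s['eef_rot'],degrees=True).as_matrix()
p=np.array([.62226,.03513,.12529]); t=p+Rt@np.array([-.00045,.037,0]); print('goal',t); move([*t[:2],.1253],-86.0)
```

```text
[0.62226956 0.03530637 0.12524626] [-1.79841055e+02  2.06523588e-02 -8.57129921e+01] 6.25
goal [0.58533002 0.03281294 0.12518752]
share [-0.0011  0.1481 -0.0006] turn 0.0048 t 6.25 tcp [0.6223 0.0353 0.1252] [-1.7984e+02  2.0000e-02 -8.5710e+01]
```

Request:
step_arm(plan=[[0, 0.03, 0, 0.003, 0], [-0.001, 0.08, 0, 0.006, 0], [-0.002, 0.12, 0, 0.006, 0], [-0.002, 0.143, 0, 0.006, 0], [-0.002, 0.148, 0, 0.006, 0], [-0.002, 0.148, 0, 0.006, 0], [-0.002, 0.148, 0, 0.006, 0], [-0.002, 0.148, 0, 0.006, 0]])

```text
time_s: 6.92
tcp_pos: [0.5845, 0.0331, 0.1237]
eef_rot: [-180.0, 0.0, -86.1]
contact_force: [-0.2, 0.1, -1.6]
gripper_width: 0.0137
gripper_force: 50.0
```

Run:
```python
from h import *
move([.5853,.0328,.1125],-86.0); print(r.get_state()['contact_force'])
```

```text
share [ 0.0015 -0.0031  0.0447] turn -0.0012 t 6.9167 tcp [0.5845 0.0331 0.1237] [-179.97    0.    -86.07]
[-0.17347594  0.10135614 -1.59508322]
```

Request:
step_arm(plan=[[0.001, -0.002, 0.02, 0, 0], [0.001, -0.002, 0.04, 0, 0], [0.001, -0.002, 0.05, 0, 0], [0.001, -0.002, 0.058, 0, 0], [0.001, -0.002, 0.065, 0, 0], [0.001, -0.002, 0.072, 0, 0], [0.001, -0.002, 0.078, 0, 0], [0.001, -0.002, 0.078, 0, 0]])

```text
time_s: 7.58
tcp_pos: [0.5844, 0.0327, 0.1037]
eef_rot: [180.0, -0.0, -86.1]
contact_force: [-0.4, -0.1, -1.5]
gripper_width: 0.0133
gripper_force: 50.0
```

Request:
step_arm(plan=[[0, 0, 0.004, 0, 0], [0, 0, 0.008, 0, 0], [0, 0, 0.012, 0, 0], [0, 0, 0.014, 0, 0], [0, 0, 0.014, 0, 0]])

```text
time_s: 8.0
tcp_pos: [0.5845, 0.0328, 0.1005]
eef_rot: [-180.0, -0.0, -86.1]
contact_force: [-0.0, -0.2, -2.7]
gripper_width: 0.0136
gripper_force: 50.0
```

Run:
```python
from h import *
s,im,m=grab('wrist'); cv2.imwrite('pics/w4.png',im); print(s['tcp_pos'],s['eef_rot'],s['contact_force'],s['moment'])
```

```text
[0.58451126 0.03277357 0.1005495 ] [-1.79998833e+02 -1.53415310e-03 -8.60767154e+01] [-0.00811756 -0.23743851 -2.71729518] [ 0.04133421  0.1025316  -0.06426362]
```

View pics/w4.png

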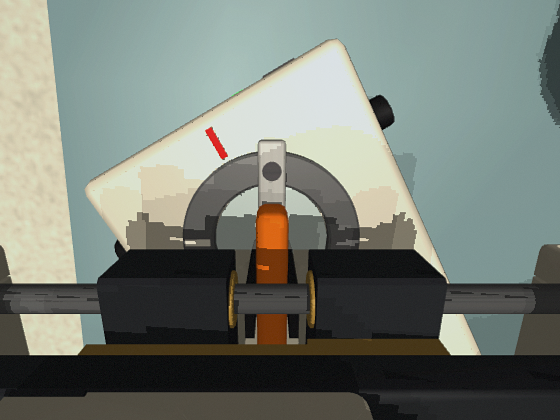

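Both pins appear to be in. The ring sits symmetrically about the crossbar (edges at columns 184 and 360, bar at 272). The red line runs from (208,130) to (224,157).

```bash
cat >> h.py <<'E'
def lines(im,s,m,c=(-.8,1.45)):
    "angles (deg, tool frame, about the spanner centre) of red and white lines"
    Rt=R.from_euler('xyz',s['eef_rot'],degrees=True).as_matrix(); hsv=cv2.cvtColor(im,cv2.COLOR_BGR2HSV)
    rd=cv2.bitwise_or(cv2.inRange(hsv,(0,150,80),(6,255,255)),cv2.inRange(hsv,(174,150,80),(180,255,255))); rd[250:]=0
    for n,mk,z,rr in (('red',rd,.052,(52,80)),('white',cv2.inRange(hsv,(0,0,150),(180,60,255)),.062,(41,53))):
        pp=cv2.findNonZero(mk)
        if pp is None: continue
        T=((plane(pp[:,0],z,m,s)-s['tcp_pos'])@Rt)[:,:2]*1000-c
        T=T[(np.hypot(*T.T)>rr[0])&(np.hypot(*T.T)<rr[1])&(np.abs(T[:,1])>(12 if n=='white' else 0))]
        if len(T): q=T.mean(0); print(n,len(T),'r',np.hypot(*q).round(1),'ang',np.degrees(np.arctan2(q[1],q[0])).round(2),'axis',np.degrees(np.arctan2(*np.linalg.svd(T-q)[2][0][::-1])).round(1))
E
python3 - <<'E'
from h import *
s=r.get_state(); lines(cv2.imread('pics/w4.png'),s,eyes.camera_model('wrist'))
E
```

```text
red 226 r 69.9 ang -29.23 axis 150.9
white 20 r 50.9 ang -90.68 axis 92.3
```

Request:
step_arm(plan=[[0, 0, 0, 0.03, 0], [0, 0, 0, 0.07, 0], [0, 0, 0, 0.12, 0], [0, 0, 0, 0.18, 0], [0, 0, 0, 0.25, 0], [0, 0, 0, 0.32, 0], [0, 0, 0, 0.39, 0], [0, 0, 0, 0.45, 0], [0, 0, 0, 0.5, 0], [0, 0, 0, 0.5, 0]], newtons=60)

```text
time_s: 8.88
tcp_pos: [0.5843, 0.0329, 0.1006]
eef_rot: [180.0, -0.0, -116.2]
contact_force: [-1.8, 0.9, -1.1]
gripper_width: 0.0135
gripper_force: 60.0
```

Run:
```python
from h import *
s,im,m=grab('wrist'); cv2.imwrite('pics/w5.png',im); print(s['tcp_pos'],s['eef_rot'],s['contact_force'],s['moment'],s['joints'].round(0)); lines(im,s,m)
d,n=dark(im,(272,171),12,110); print(d,n)
```

```text
[0.58425643 0.03290512 0.10059391] [ 1.79980498e+02 -3.72011954e-03 -1.16197459e+02] [-1.83372157  0.89538161 -1.11590042] [0.39780431 0.5407351  0.10196774] [ 22.  19. -20.  -0. -51. -49.]
red 212 r 70.2 ang -58.87 axis 120.9
[np.float64(271.28699869868683), np.float64(171.05915059742102)] 283
```

Request:
step_arm(plan=[[0, 0, 0, 0.03, 0], [0, 0, 0, 0.07, 0], [0, 0, 0, 0.13, 0], [0, 0, 0, 0.2, 0], [0, 0, 0, 0.27, 0], [0, 0, 0, 0.34, 0], [0, 0, 0, 0.41, 0], [0, 0, 0, 0.47, 0], [0, 0, 0, 0.5, 0], [0, 0, 0, 0.5, 0], [0, 0, 0, 0.5, 0]])

```text
time_s: 9.85
tcp_pos: [0.5841, 0.0331, 0.1005]
eef_rot: [180.0, -0.0, -145.9]
contact_force: [-3.3, 4.3, -0.2]
gripper_width: 0.0136
gripper_force: 60.0
```

Run:
```python
from h import *
s,im,m=grab('wrist'); cv2.imwrite('pics/w6.png',im); print(s['tcp_pos'],s['eef_rot'],s['contact_force'],s['moment'],s['joints'].round(0)); lines(im,s,m)
d,n=dark(im,(272,171),12,110); print(d,n)
```

```text
[0.5840946  0.03305444 0.10052912] [ 1.79966622e+02 -1.80842738e-02 -1.45931678e+02] [-3.27751801  4.29311317 -0.18303933] [1.45990182 1.42962049 0.21191348] [ 22.  19. -20.  -0. -51. -78.]
red 201 r 70.2 ang -87.97 axis 91.0
[np.float64(271.1824219301964), np.float64(171.0354670057934)] 280
```

View pics/w6.png

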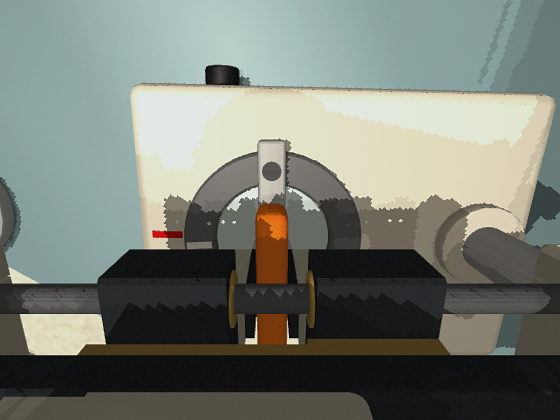

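The white line is at about (200,245) and the red at (168,235), so the white still lags by a few degrees.

```bash
cat >> h.py <<'E'
def edges(im,s,m,c=(-.8,1.45)):
    Rt=R.from_euler('xyz',s['eef_rot'],degrees=True).as_matrix(); g=cv2.cvtColor(im,cv2.COLOR_BGR2GRAY).astype(int)
    for x in (190,195,200,205,209): print(x,g[232:254,x])
    hsv=cv2.cvtColor(im,cv2.COLOR_BGR2HSV)
    for n,cols,z,f in (('red',range(156,181,4),.052,None),('white',range(190,209,3),.062,1)):
        o=[]
        for x in cols:
            if f is None: y=np.flatnonzero((hsv[215:256,x,1]>150)&((hsv[215:256,x,0]<7)|(hsv[215:256,x,0]>173)))+215; 
            else:
                d=np.diff(g[232:248,x]); y=np.array([232+d.argmax()+1])
            if len(y):
                T=((plane([[x,y.min()-.5]],z,m,s)[0]-s['tcp_pos'])@Rt)[:2]*1000-c
                o.append([x,y.min(),y.max(),T[0].round(2),np.hypot(*T).round(1)])
        print(n,[[float(v) for v in q] for q in o])
E
python3 - <<'E'
from h import *
s=r.get_state(); edges(cv2.imread('pics/w6.png'),s,eyes.camera_model('wrist'))
E
```

```text
190 [ 48  51  47  50  48  48  49  50  46  43  93 117 118 119 118 119 124  41
  15  20  18  14]
195 [ 48  48  49  50  49  49  46  49  47  44 112 118 117 116 118 119 106  35
  16  20  18  16]
200 [ 48  49  47  48  50  51  49  48  48  54 117 119 118 116 117 120  89  32
  15  15  16  17]
205 [ 49  49  50  47  48  50  49  48  46  73 117 118 116 117 118 121  90  34
  16  17  18  16]
209 [ 51  48  50  49  50  48  49  50  45  77 118 119 119 118 118 122  73  31
  16  18  16  20]
red [[156.0, 231.0, 237.0, 4.97, 77.8], [160.0, 231.0, 236.0, 4.97, 75.1], [164.0, 231.0, 237.0, 4.97, 72.5], [168.0, 231.0, 237.0, 4.97, 69.8], [172.0, 231.0, 237.0, 4.97, 67.2], [176.0, 231.0, 237.0, 4.97, 64.5], [180.0, 231.0, 237.0, 4.97, 61.9]]
white [[190.0, 242.0, 242.0, 1.01, 52.9], [193.0, 242.0, 242.0, 1.01, 51.0], [196.0, 242.0, 242.0, 1.01, 49.1], [199.0, 242.0, 242.0, 1.01, 47.2], [202.0, 242.0, 242.0, 1.01, 45.3], [205.0, 242.0, 242.0, 1.01, 43.3], [208.0, 242.0, 242.0, 1.01, 41.4]]
```

Request:
step_arm(plan=[[0, 0, 0, 0.02, 0], [0, 0, 0, 0.04, 0], [0, 0, 0, 0.058, 0], [0, 0, 0, 0.058, 0], [0, 0, 0, 0.058, 0]])

```text
time_s: 10.32
tcp_pos: [0.5841, 0.033, 0.1005]
eef_rot: [180.0, -0.0, -149.5]
contact_force: [-3.8, 2.4, 0.7]
gripper_width: 0.0135
gripper_force: 60.0
```

Run:
```python
from h import *
s,im,m=grab('wrist'); cv2.imwrite('pics/w7.png',im); print(s['tcp_pos'],s['eef_rot'],s['contact_force'],s['moment']); lines(im,s,m); edges(im,s,m)
```

```text
[0.58413066 0.03297348 0.10049261] [ 1.79972771e+02 -2.23865880e-02 -1.49454816e+02] [-3.80827024  2.35523433  0.70316115] [1.55677635 1.56411292 0.22525789]
red 183 r 70.1 ang -91.43 axis 87.1
190 [ 49  48  50  49  50  47  50  50  49  46 112 119 118 119 119 120 108  39
  16  17  17  18]
195 [ 52  51  49  51  47  50  48  50  46  55 117 119 119 119 120 120  90  34
  18  14  18  18]
200 [ 49  50  50  47  50  50  52  48  47  73 119 118 119 119 120 121  88  36
  17  17  15  19]
205 [ 50  49  48  50  49  52  50  47  45  94 119 119 116 117 119 124  72  29
  20  19  20  16]
209 [ 49  50  51  50  49  51  48  48  46  95 118 119 118 118 118 124  59  26
  20  17  16  21]
red [[156.0, 238.0, 243.0, 0.04, 78.2], [160.0, 238.0, 243.0, 0.04, 75.5], [164.0, 237.0, 243.0, 0.75, 72.8], [168.0, 237.0, 243.0, 0.75, 70.1], [172.0, 237.0, 242.0, 0.75, 67.4], [176.0, 237.0, 242.0, 0.75, 64.8], [180.0, 237.0, 242.0, 0.75, 62.1]]
white [[190.0, 242.0, 242.0, 1.03, 53.0], [193.0, 242.0, 242.0, 1.03, 51.1], [196.0, 242.0, 242.0, 1.03, 49.2], [199.0, 242.0, 242.0, 1.03, 47.3], [202.0, 242.0, 242.0, 1.03, 45.4], [205.0, 241.0, 241.0, 1.71, 43.4], [208.0, 241.0, 241.0, 1.71, 41.5]]
```

White and red now agree in both angle and axis, to about 0.3°. I'll back off within the pin play to unload, then lift straight up.

Request:
step_arm(plan=[[0, 0, 0, -0.015, 0], [0, 0, 0, -0.03, 0], [0, 0, 0, -0.04, 0], [0, 0, 0, -0.04, 0], [0, 0, -0.02, -0.04, 0], [0, 0, -0.05, -0.04, 0], [0, 0, -0.1, -0.04, 0], [0, 0, -0.18, -0.04, 0], [0, 0, -0.28, -0.04, 0], [0, 0, -0.38, -0.04, 0], [0, 0, -0.42, -0.04, 0], [0, 0, -0.42, -0.04, 0]])

```text
time_s: 11.37
tcp_pos: [0.5863, 0.0331, 0.2092]
eef_rot: [-179.9, 0.3, -147.1]
contact_force: [-0.3, 0.9, -2.0]
gripper_width: 0.0139
gripper_force: 60.0
```

Run:
```python
from h import *
s,im,m=grab('wrist'); cv2.imwrite('pics/w8.png',im); print(s['tcp_pos'],s['eef_rot'],s['contact_force'],s['moment'])
```

```text
[0.58625148 0.03310267 0.2092127 ] [-179.88856822    0.33510129 -147.14064306] [-0.31454348  0.94174096 -2.0379382 ] [ 0.05098234 -0.02504686 -0.02749914]
```

View pics/w8.png

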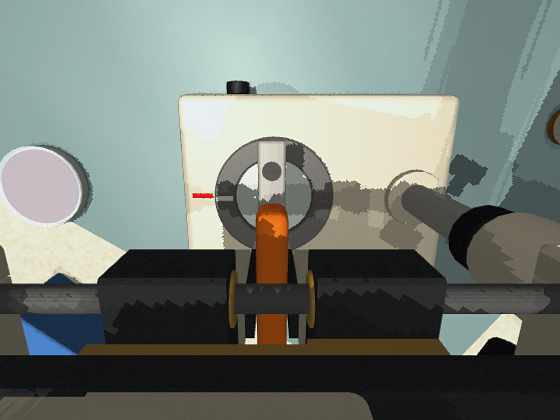

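After lifting, the red line is at (203,196) and the white at (225,198), nearly collinear. I'll put numbers on it.

Run:
```python
from h import *
from scipy.optimize import least_squares
s=r.get_state(); m=eyes.camera_model('wrist'); im=cv2.imread('pics/w8.png')
Rt=R.from_euler('xyz',s['eef_rot'],degrees=True).as_matrix(); tl=lambda p,z:((plane(p,z,m,s)-s['tcp_pos'])@Rt*1000)[:,:2]
g=cv2.cvtColor(im,cv2.COLOR_BGR2GRAY).astype(int); hsv=cv2.cvtColor(im,cv2.COLOR_BGR2HSV)
for x in (218,221,225,229,232): print(x,g[188:208,x])
pts=[]
for y in range(160,240):
    for xs in (range(205,240),range(345,310,-1)):
        xs=list(xs); v=g[y,xs]; d=np.diff(v); k=d.argmin()
        if d[k]<-40: pts.append([(xs[k]+xs[k+1])/2,y])
T=tl(np.array(pts,float),.062); q=least_squares(lambda p:np.hypot(*(T-p).T)-57,[0,0],loss='soft_l1'); print('centre',q.x,len(pts),np.median(np.abs(q.fun)))
rd=cv2.bitwise_or(cv2.inRange(hsv,(0,120,60),(6,255,255)),cv2.inRange(hsv,(174,120,60),(180,255,255))); rd[250:]=0; rd[:180]=0; rd[:,:185]=0; rd[:,220:]=0
P=cv2.findNonZero(rd)[:,0].astype(float); R_=tl([P.mean(0)],.052)[0]
w=[]
for x in range(219,232):
    c=g[190:208,x]; k=np.clip(c-75,0,None); w.append([x,(k*np.arange(190,208)).sum()/max(k.sum(),1)])
w=np.array(w); print(w[:,1].round(2),P.mean(0)); W=tl([w.mean(0)],.062)[0]
for n,p in (('red',R_),('white',W)): d=p-q.x; print(n,p,np.hypot(*d),np.degrees(np.arctan2(d[1],d[0])))
```

```text
218 [ 59  59  59  60  53  49  49  46 118 123 121 121 121  53  47  49  49  47
  49 110]
221 [ 63  63  63  62  63  54  50  48 118 125 123 126 111  59  48  54  52  53
  53  52]
225 [ 64  64  65  65  54  53  49  47 119 126 124 126 110  59  51  53  55  52
  53  52]
229 [ 52  53  53  54  52  54  51  49 119 123 124 127 111  58  53  52  52  53
  53  51]
232 [ 52  53  54  54  52  54  52  47 115 124 124 125 109  58  52  51  52  54
  53  54]
centre [3.52001786 2.6782106 ] 152 0.8073356421325748
[197.92 197.93 197.94 197.94 197.93 197.94 197.92 197.93 197.95 197.94
 197.95 197.94 197.95] [202.16304348 195.18478261]
red [  3.78983507 -66.98638851] 69.66512162231696 -89.77808944654025
white [  3.42753817 -43.33138875] 46.009692288255046 -90.11516485328123
```

Run:
```python
from h import *
d,t=move([.4434,-.3087,.215],-72.2); print(d/2,t/2)
```

```text
share [ 1.2171 -0.8412 -0.0359] turn -1.2495 t 11.4167 tcp [0.5851 0.033  0.2069] [-179.97    0.18 -147.17]
[ 0.60856187 -0.42061887 -0.01794637] -0.6247397733367099
```

Request:
step_arm(plan=[[0.03, -0.02, 0, -0.01, 0], [0.09, -0.06, -0.01, -0.04, 0], [0.16, -0.11, -0.02, -0.09, 0], [0.23, -0.16, -0.02, -0.15, 0], [0.3, -0.21, -0.03, -0.21, 0], [0.37, -0.26, -0.03, -0.28, 0], [0.44, -0.31, -0.03, -0.35, 0], [0.51, -0.35, -0.03, -0.42, 0], [0.57, -0.39, -0.03, -0.49, 0], [0.61, -0.42, -0.03, -0.56, 0], [0.63, -0.43, -0.03, -0.6, 0], [0.63, -0.43, -0.03, -0.62, 0]])

```text
time_s: 12.42
tcp_pos: [0.5086, -0.1442, 0.2113]
eef_rot: [179.8, -0.1, -109.9]
contact_force: [0.2, -0.2, -1.7]
gripper_width: 0.0138
gripper_force: 60.0
```

Run:
```python
from h import *
d,t=move([.4434,-.3087,.215],-72.2)
```

```text
share [ 0.7075  0.0209 -0.014 ] turn -0.6286 t 12.4167 tcp [ 0.5086 -0.1442  0.2113] [ 1.7982e+02 -6.0000e-02 -1.0992e+02]
```

Request:
step_arm(plan=[[0.04, 0, 0, -0.03, 0], [0.11, 0, 0, -0.08, 0], [0.19, 0.01, 0, -0.14, 0], [0.27, 0.01, 0, -0.21, 0], [0.35, 0.01, 0, -0.28, 0], [0.43, 0.01, 0, -0.35, 0], [0.51, 0.02, 0, -0.42, 0], [0.59, 0.02, 0, -0.49, 0], [0.66, 0.02, 0, -0.56, 0], [0.7, 0.02, 0, -0.61, 0], [0.71, 0.021, 0, -0.628, 0], [0.71, 0.021, 0, -0.628, 0]])

```text
time_s: 13.42
tcp_pos: [0.4442, -0.3081, 0.2119]
eef_rot: [179.9, 0.1, -72.3]
contact_force: [-0.3, 0.4, -1.0]
gripper_width: 0.0138
gripper_force: 60.0
```

Run:
```python
from h import *
s,im,m=grab('wrist'); cv2.imwrite('pics/w9.png',im)
Rt=R.from_euler('xyz',s['eef_rot'],degrees=True).as_matrix()
d,n=dark(im,(272,171),12,110); print('dot',d,n)
g=big(mask(im,(45,100,30),(80,255,255)))[0]; w=(plane(g[:,0],.034,m,s)[:,:2]*1000).astype(np.float32); print(cv2.minAreaRect(w),w.shape)
move([.4434,-.3087,.06],-72.2)
```

```text
dot [np.float64(271.55623800383876), np.float64(171.6042226487524)] 275
((444.5330505371094, -314.5534362792969), (59.50249099731445, 145.8015594482422), 17.703582763671875) (587, 2)
share [0.0029 0.0049 0.6086] turn -0.0032 t 13.4667 tcp [ 0.4446 -0.3077  0.2121] [ 1.7994e+02  6.0000e-02 -7.2390e+01]
```

View pics/w9.png

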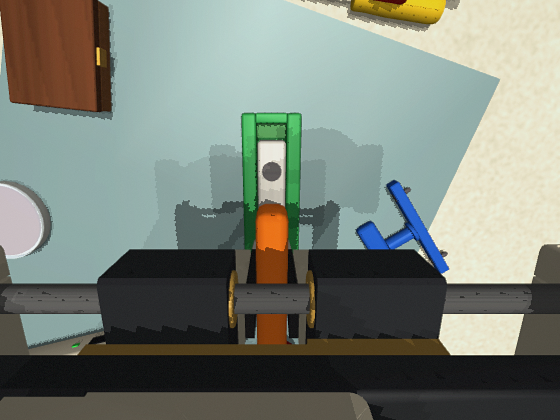

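The wrist view shows the spanner lined up over the rest: rest edges at columns 242 and 301, pin dot at 271.6. The spanner hasn't crept in the grip.

Request:
step_arm(plan=[[0.002, 0.004, 0.06, -0.003, 0], [0.002, 0.004, 0.16, -0.003, 0], [0.002, 0.004, 0.28, -0.003, 0], [0.002, 0.004, 0.38, -0.003, 0], [0.002, 0.004, 0.46, -0.003, 0], [0.002, 0.004, 0.51, -0.003, 0], [0.002, 0.004, 0.54, -0.003, 0], [0.002, 0.004, 0.56, -0.003, 0], [0.002, 0.004, 0.575, -0.003, 0], [0.002, 0.004, 0.59, -0.003, 0], [0.002, 0.004, 0.595, -0.003, 0], [0.002, 0.004, 0.595, -0.003, 0]])

```text
time_s: 14.47
tcp_pos: [0.4444, -0.3088, 0.0646]
eef_rot: [-180.0, -0.0, -72.1]
contact_force: [-0.2, 0.7, -1.7]
gripper_width: 0.0136
gripper_force: 60.0
```

Request:
step_arm(plan=[[-0.001, 0.002, 0.008, 0, 0], [-0.001, 0.002, 0.014, 0, 0], [-0.001, 0.002, 0.02, 0, 0], [-0.001, 0.002, 0.022, 0, 0], [-0.001, 0.002, 0.022, 0, 0], [-0.001, 0.002, 0.022, 0, 0]])

```text
time_s: 14.97
tcp_pos: [0.4436, -0.3087, 0.0588]
eef_rot: [180.0, 0.0, -72.1]
contact_force: [0.1, 0.9, -1.7]
gripper_width: 0.0132
gripper_force: 60.0
```

Request:
step_arm(plan=[[0, 0, 0.002, 0, 13], [0, 0, 0.002, 0, 16], [0, 0, 0.002, 0, 20], [0, 0, 0.002, 0, 30], [0, 0, 0.002, 0, 45], [0, 0, 0.002, 0, 60], [0, 0, 0.002, 0, 70], [0, 0, 0.002, 0, 70], [0, 0, 0.002, 0, 70], [0, 0, 0.002, 0, 70]])

```text
time_s: 15.8
tcp_pos: [0.4436, -0.3087, 0.0583]
eef_rot: [-180.0, -0.0, -72.1]
contact_force: [0.0, -0.0, -0.1]
gripper_width: 0.061
gripper_force: 0.0
```

Request:
step_arm(plan=[[0, 0, -0.05, 0, 70], [0, 0, -0.15, 0, 70], [0, 0, -0.28, 0, 70], [0, 0, -0.42, 0, 70], [0, 0, -0.56, 0, 70], [0, 0, -0.66, 0, 70], [0, 0, -0.7, 0, 70], [0, 0, -0.7, 0, 70]])

```text
time_s: 16.47
tcp_pos: [0.4449, -0.3093, 0.2365]
eef_rot: [-179.7, -0.2, -72.1]
contact_force: [0.2, -1.2, -1.2]
gripper_width: 0.0699
gripper_force: 0.0
```

Run:
```python
from h import *
s,im,m=grab('wrist'); print(s['tcp_pos'],s['gripper_width'])
mk=mask(im,(5,130,60),(25,255,255)); mk[:,:240]=0; mk[:,300:]=0; mk[262:]=0
for n,c,z in (('handle',big(mk)[0],.088),('rest',big(mask(im,(45,100,30),(80,255,255)))[0],.034)):
    print(n,cv2.minAreaRect((plane(c[:,0],z,m,s)[:,:2]*1000).astype(np.float32)))
_,t,_=grab('top'); a=cv2.resize(im[100:260,180:360],None,fx=2,fy=2); b=cv2.resize(t[110:290,90:450],None,fx=1.6,fy=1.6)
o=np.zeros((a.shape[0]+b.shape[0],max(a.shape[1],b.shape[1]),3),np.uint8); o[:a.shape[0],:a.shape[1]]=a; o[a.shape[0]:,:b.shape[1]]=b
o=cv2.resize(o,None,fx=min(1,590/o.shape[0]),fy=min(1,590/o.shape[0])); cv2.imwrite('pics/fin.png',o); print(o.shape)
```

```text
[ 0.44493528 -0.30926472  0.23650369] 0.06985866375294501
handle ((442.4071960449219, -309.59564208984375), (13.290244102478027, 76.12120819091797), 17.710844039916992)
rest ((442.411376953125, -308.13037109375), (59.412574768066406, 158.69775390625), 17.673561096191406)
(590, 559, 3)
```

The numbers show the spanner upright and centred in the rest, within 1.5 mm, at the right size for its height, and the gripper is clear. I'm handing in.

```bash
python3 -c "
from plant import workorder; print(workorder.close_job())"
```

```text
the job is handed in; nothing more can be done
None
```

I turned the ring clockwise until its white line met the red line (about 0.3° apart in the last picture), stood the spanner back in the green rest within 1.5 mm of centre, let go of it, and handed the job in at about 16.6 s; I never measured clearance to the glass, or rechecked the loose items, directly.

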